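# Throw the bonding jig's toggle clamp with an extension tube

## Task

A glued phone lies in the bonding jig and its toggle clamp is still open. Take the square steel tube off the mat, slide it fully home over the bare handle stub, and swing the clamp over its dead point and steadily on until it rests on its stop screw: keep hold so that it does not snap over, and do not strain it against the stop or force the tube. Then draw the tube off, leaving the clamp locked, and lay it flat on the mat again; work the handle only with the tube and leave everything else where it is.

Things in the scene. Friction and masses are not known exactly. Their poses are not given: they have to be found in the camera images.
- tube_mid (a point): Centre of the loose extension tube: plain steel box section, open at both ends, 240 mm long, 20 x 20 mm outside, 15 x 15 mm bore, about 250 g, lying on the mat (centre 10 mm above the mat's top). x runs along the tube, z up; either end may go on the stub.
- clamp_pivot (a point): Point on the vertical pivot axis of the clamp's handle, 54 mm above the bench. Fixed to the jig, axes are the jig's. Jig: 180 x 275 x 12 mm base plate from 55 mm on the -y side of the pivot to 220 mm on the +y side; there stand the sliding jaw, the phone in its nest and the fence (all below 42 mm) and a guide block 75 to 91 mm from the pivot (46 mm high).
- stub_tip (a point): Round end of the handle's bare stub, a level steel bar 12 mm thick, axis 54 mm above the bench, running out from the pivot on the robot's side of the jig. Its end is 92 mm from the pivot axis. 30 mm from the pivot axis a collar (24 mm across) is the shoulder on which the tube's end butts when fully home. x points outward along the stub, z up; turns with the handle.
- seat (a point): Point on the stub's axis 150 mm from the pivot axis: the tube's centre is here when the tube is fully home against the collar. x points outward along the stub; turns with the handle.
- clamp_handle (a joint): Handle angle, rad: 0 to 0.45 open and free, growing clockwise seen from above (from the -y side, past the side facing the robot, towards the phone). A spring resists from about 0.45, most at 0.7 (about 1.7 N m), nothing at the dead point at 1.05; past it the spring drives the handle on (up to 1.5 N m) until a lug on the hub meets the stop screw: locked. The screw's setting, so the locked angle, differs each time.
- mat: Thin silicone work mat, 380 (x) by 280 (y) by 2 mm, fixed flat on the bench. Origin at the centre of its underside.
- screwdriver: Bystander: black-handled screwdriver, 160 mm long, 26 mm thick handle, lying on the mat beside the tube. Origin under its middle, x along it.
- phone: Bystander: a phone lying on the bench, 72 x 148 x 8 mm. Origin under its centre.
- tweezers: Bystander: steel tweezers, 130 mm long, 8 mm high. Origin under the centre.
- paste_jar: Bystander: small jar, 44 mm across, 36 mm high. Origin under its centre.
- tin: Bystander: open tin with brushes, 76 mm across, 100 mm high (brushes 170 mm). Origin under its centre.
- tube: The same extension tube, origin under its middle; prefer the centre given above.
There are look-alikes about, which are no part of the job. There is more than one size of the tube; the job needs the middle-sized.

How it is judged:
On the way, in this order (a step that is already met when the one before it is completed fails the run):
1. the tube is fully home over the stub (its centre within 6 mm of the seat, in line within 0.12 rad) with the clamp still open (distance between tube_mid and seat below 0.006 m and angle between the x axis of tube_mid and the x axis of seat, either way round below 0.12 rad and value of joint clamp_handle below 0.4 rad), for 0.2 s.
2. the clamp rests past its dead point on the stop screw, at rest, with the tube still on the stub (centre within 20 mm of the seat) (value of joint clamp_handle above 1.07 rad and contact force between clamp_handle and stop_screw_c0 above 3 N and velocity of joint clamp_handle below 0.1 rad/s and distance between tube_mid and seat below 0.02 m), for 0.2 s.
At the end, for the whole second after the job is handed in: The clamp is locked: handle beyond 1.07 rad (past the dead point at 1.05), pressed on its stop screw by its own spring with more than 3 N, at rest. The tube lies flat (within 4 degrees) and still on the mat, its centre over the mat and below 16 mm, off the handle (value of joint clamp_handle above 1.07 rad and contact force between clamp_handle and stop_screw_c0 above 3 N and velocity of joint clamp_handle below 0.1 rad/s and x of tube_mid in the frame of mat between -0.19 and 0.19 m and y of tube_mid in the frame of mat between -0.14 and 0.14 m and height (world z) of tube_mid below 0.016 m and angle between tube_mid's own x axis and vertical between 1.5 and 1.64 rad and linear speed of tube below 0.02 m/s); the robot touches nothing.
It fails at once if the gripper or arm works the handle directly (over 2 N) (contact force between any of the fingers, the arm and clamp_handle above 2 N).
It fails at once if the handle snaps over (faster than 3 rad/s) (velocity of joint clamp_handle above 3 rad/s).
It fails at once if the tube is forced (over 80 N between tube and handle), or leaned on when the clamp is already on its stop (over 32 N between tube and handle while the lug bears on the screw with over 15 N) (contact force between tube and clamp_handle above 80 N or (contact force between clamp_handle and stop_screw_c0 above 15 N and contact force between tube and clamp_handle above 32 N)).
It fails at once if the tube is dropped or thrown (moves faster than 0.6 m/s out of the fingers) (linear speed of tube above 0.6 m/s and contact force between the fingers and tube below 0.5 N).
It fails at once if a bystander is moved by more than 20 mm (distance of any of screwdriver, phone, tweezers, paste_jar, tin from where it was at the start of the episode above 0.02 m).
It also fails if it takes over 70 s, if anything falls off the work surface, if the arm or the gripper's body presses on something with over 40 N, if the wrist force passes 120 N, or if a joint passes its speed limit or range.

## Robot

A 7-joint arm with a two-finger parallel gripper is mounted at the origin on the work surface. World frame = base frame: x ahead of the robot, y to its left, z up, the work surface at z = 0. Lengths are in m, angles in rad, forces in N, time in s.
With the tool pointing down it reaches from about 0.425 to 1.025 m from the base axis. Payload 3.6 kg.
Tool frame: the origin (TCP) lies between the finger pads; the fingertips stand robot.finger_overhang ahead of it and the grasp point (between the pads) lies 8 mm behind it (robot.finger_overhang is the distance from the TCP to the fingertips, in m); z points along the fingers, y is the line along which they close (so a half turn about z gives the same grasp; the last joint's range is limited). The gripper opens to 85 mm and grips with 20 to 120 N. Pads are 22 mm wide; open, the fingers measure 114 mm over their backs; the gripper's body (76 mm by 85 mm) begins 54 mm behind the grasp point. The pads swing forward as they close: fully open they stand 13 mm farther back than shut.
Start: joints at [1.042, 0.591, 0.048, 1.609, -0.033, 0.943, -0.034], TCP at [0.306, -0.657, 0.242] pointing down, gripper open.
Joint ranges: [-2.69, 2.69], [-0.47, 2.24], [-1.27, 1.36], [0.19, 2.51], [-1.53, 4.68], [0.08, 2.07], [-3.09, 3.09]. Speed limits (rad/s): [2.57, 2.57, 3.14, 3.14, 3.14, 3.14, 3.14].

## Interface

Orientations are given as a rotation vector (axis times angle).
In Python, from bench import robot, get_image, get_calibration, finder gives the robot as it stands. The module is installed in compiled form; this text tells all that it offers.
- The arm moves only by the tool play_rows, never from a script. Its argument "targets" is one flat list of numbers, 7 for each row, row after row: the turn, a rotation vector about the tool's x, y, z each as a share of 360 degrees, from -1 to 1, then the shift along the tool's x, y, z each as a share of 200 mm, from -1 to 1, then the closure, from -1 (fully open) to 1 (shut). A call has exactly 10 rows; each row is the pose to reach, as a shift and turn from the pose commanded when the call began, along the tool's axes at that moment, turning the shorter way round; what a row does not reach only later rows make up. A row lasts 1/10 s, in which the tool goes at most 50 mm and 8.59 degrees, less where a joint would pass 70% of its speed; a pose out of reach is approached as far as the arm can. A call with a number of a shift or a turn outside -1 to 1 is refused whole. A call with a gripper value outside its range is refused whole. The fingers move at their own pace and stop on an object; "grip_force" is the grip in N (left out, the last holds). Time passes only in rows, so rows that repeat a pose let the fingers close, or fill a call up. It gives the time, the measured TCP pose, the force, the opening and the grip force at its end, in the units of the state.
- robot.get_obs(): the state, without advancing time (a new reading comes with each control period).
- get_image(name): name is "scene" or "side" or "wrist"; returns (picture, depth): 400x640x3 uint8, blue, green, red; 400x640 float32, m along the optical axis (not along the pixel's ray), 0 where there is no reading.
- get_calibration(name): a dict with "camera_matrix" (3x3 intrinsics, pixels), "k1" (the pictures are not rectified: a ray, as slopes to the right and down, at radius r is drawn at 1 + k1 r^2 times it, then the intrinsics apply), "rvec" (rotation vector, rad) and "tvec" (3), from world to camera coordinates, as OpenCV has them; the wrist camera has in their place "T_tool_cam" (4x4, takes a point from camera to tool coordinates, whose origin is the TCP and whose axes are the flange's). Camera axes: x right, y down, z forward; pixel columns grow to the right and rows downward; lengths in m; the calibration is good to about 2 mm. A picture is of the moment at which its call begins: read the wrist's pose just before it. get_calibration takes no time and is no camera call.
- robot.finish_job(): hands the job in; it is judged then, once.
Trained networks look in the newest picture that a camera, given by its name, has taken for a name from the list of things; names that differ only in an ending like _2 or _b are one class to them, and where a whole thing is asked for, a point or a joint stands for the part that bears it (a point fixed in the world has none). Each returns a list of dicts, best first, with "score" (0 to 1); they miss things now and then, are a little off and sometimes report something else, mostly with a low value. They report only what shows in the picture. A call takes as long as a camera call. They do not tell look-alikes from the thing itself.
- finder.search_frame(camera, query): "uv" ([column, row] in pixels, amid what is visible of it).
The state is a dict: "time_s": time; "q": joint angles; "qvel": joint speeds; "tau": joint torques, N m; "tcp_pos": TCP position; "tool_rot": TCP orientation; "force": force on the tool from outside, world axes, zero at the start; "torque": the same for the moment, N m; "finger_gap": opening from 0.0 (shut) to 1.0 (fully open); "grip_force": force on a finger pad.
Only numpy, scipy, OpenCV 4.12 (cv2) and the standard library are available. Lean on these libraries where they do the work, as an engineer would, in place of code of your own. Each camera call takes 0.05 s, during which the arm holds its last target. There are 200 camera calls.

## Working session

There is one attempt and no reset: what is moved stays moved. The work goes in short steps, Python scripts to look and compute and a tool call to move; the robot and the scene stay as the last step left them, time stands still between calls to the robot, and variables do not carry over. Pictures are saved under pics/ and viewed, at most 10 in all, crops included, and the job is handed in when it is done.

Besides the shell and the picture viewer there is one more tool, called in YAML: its name, and indented under it one key for each argument. play_rows: Moves the arm, as the interface text tells. Shift numbers are shares of 200 mm and turn numbers shares of 360 degrees, none past 1 either way. Its arguments: {"type":"object","properties":{"targets":{"type":"array"},"grip_force":{"type":"number"}},"required":["targets"]}

```bash
mkdir -p pics; cat > h.py <<'E'
import numpy as np, cv2
from scipy.spatial.transform import Rotation as R
from bench import robot, get_image, get_calibration, finder
def cam(name, obs=None):
    c=get_calibration(name); K=np.array(c["camera_matrix"]); k1=c["k1"]
    if "rvec" in c:
        Rm=R.from_rotvec(np.ravel(c["rvec"])).as_matrix(); t=np.ravel(c["tvec"])
        T=np.eye(4); T[:3,:3]=Rm.T; T[:3,3]=-Rm.T@t
    else:
        W=np.eye(4); W[:3,:3]=R.from_rotvec(obs["tool_rot"]).as_matrix(); W[:3,3]=obs["tcp_pos"]
        T=W@np.array(c["T_tool_cam"])
    return K,k1,T
def rays(K,k1,uv):
    return cv2.undistortPoints(np.float64(uv).reshape(-1,1,2),K,np.array([k1,0,0,0,0.]))[:,0]
def toworld(cm,uv,d):
    K,k1,T=cm; s=rays(K,k1,uv); d=np.ravel(d)
    return np.c_[s*d[:,None],d]@T[:3,:3].T+T[:3,3]
def onplane(cm,uv,z):
    K,k1,T=cm; s=rays(K,k1,uv); r=np.c_[s,np.ones(len(s))]@T[:3,:3].T
    return T[:3,3]+r*((z-T[2,3])/r[:,2])[:,None]
def project(cm,P):
    K,k1,T=cm; p=(np.atleast_2d(P)-T[:3,3])@T[:3,:3]; s=p[:,:2]/p[:,2:]
    s=s*(1+k1*(s**2).sum(1))[:,None]
    return s@K[:2,:2].T+K[:2,2]
def cloud(cm,d):
    v,u=np.mgrid[:400,:640]; return toworld(cm,np.c_[u.ravel(),v.ravel()],d.ravel()).reshape(400,640,3)
E
python3 - <<'E'
from h import *
o=robot.get_obs(); print(o, robot.finger_overhang)
for n in ("scene","side"):
    im,d=get_image(n); cv2.imwrite(f"pics/{n}0.png",im); np.save(f"{n}0.npy",d)
    cm=cam(n); print(n,cm[2][:3,3].round(3))
    for q in ("tube_mid","tube","stub_tip","clamp_pivot","mat","screwdriver"):
        for r in finder.search_frame(n,q)[:4]:
            u,v=np.round(r["uv"]).astype(int); print(q,round(r["score"],2),u,v,toworld(cm,[r["uv"]],d[v,u]).round(3))
E
```

```text
{'time_s': 0.0, 'q': array([ 1.04151755,  0.59213849,  0.04827402,  1.60986896, -0.03328398,
        0.94271036, -0.03372296]), 'qvel': array([-5.71561656e-04,  3.99553109e-04, -2.17703552e-03, -4.94690986e-04,
        7.05773240e-05,  9.91396319e-05, -8.95255390e-04]), 'tau': array([-2.06726458e-03, -5.48686445e+01,  1.54598605e+00, -1.98126000e+01,
        9.45121050e-03,  8.77873652e-03, -7.27034433e-06]), 'tcp_pos': array([ 0.30570023, -0.65648063,  0.24110883]), 'tool_rot': array([-3.06510088e+00, -6.78766747e-01,  9.85538305e-04]), 'force': array([-0.53759025, -0.85007785,  0.67835504]), 'torque': array([-0.04492926, -0.00870805, -0.0043419 ]), 'grip_force': 0.0, 'finger_gap': 1.0000628047803088} 0.011
scene [ 1.063 -0.02   0.668]
tube_mid 0.97 377 138 [[0.22  0.291 0.028]]
tube_mid 0.67 209 223 [[ 0.465 -0.183  0.021]]
tube_mid 0.61 287 206 [[0.434 0.005 0.014]]
tube 0.69 206 226 [[ 0.475 -0.189  0.024]]
tube 0.64 376 137 [[0.213 0.293 0.027]]
tube 0.59 287 203 [[0.428 0.005 0.017]]
stub_tip 0.89 306 273 [[0.666 0.019 0.062]]
stub_tip 0.68 358 188 [[0.426 0.183 0.038]]
clamp_pivot 0.6 351 293 [[0.695 0.104 0.014]]
mat 0.95 172 251 [[ 0.515 -0.267  0.001]]
mat 0.43 216 331 [[ 0.726 -0.163  0.008]]
mat 0.24 357 190 [[0.427 0.181 0.031]]
screwdriver 0.64 153 226 [[ 0.456 -0.31   0.027]]
side [0.413 0.93  0.833]
tube_mid 0.85 330 167 [[ 0.439 -0.169  0.018]]
tube_mid 0.85 331 204 [[0.427 0.015 0.009]]
tube_mid 0.61 426 284 [[0.167 0.32  0.022]]
tube 0.86 425 288 [[0.171 0.331 0.022]]
tube 0.83 332 166 [[ 0.434 -0.177  0.017]]
tube 0.77 336 207 [[0.41  0.029 0.008]]
stub_tip 0.57 261 194 [[0.652 0.027 0.043]]
clamp_pivot 0.95 248 220 [[0.413 0.93  0.833]]
mat 0.72 320 155 [[ 0.484 -0.268  0.   ]]
mat 0.24 247 167 [[ 0.741 -0.157  0.008]]
screwdriver 0.73 328 150 [[ 0.456 -0.306 -0.001]]
```

View pics/scene0.png

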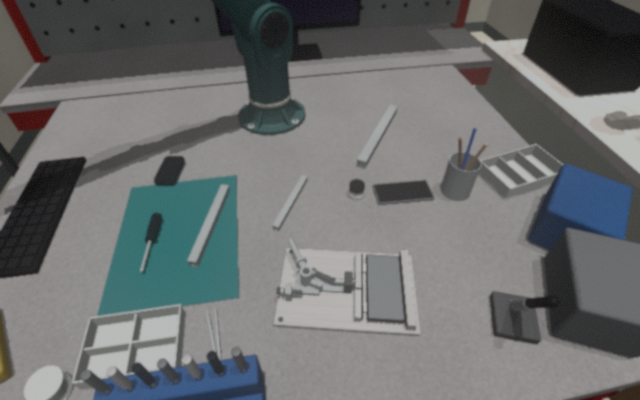

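View pics/side0.png

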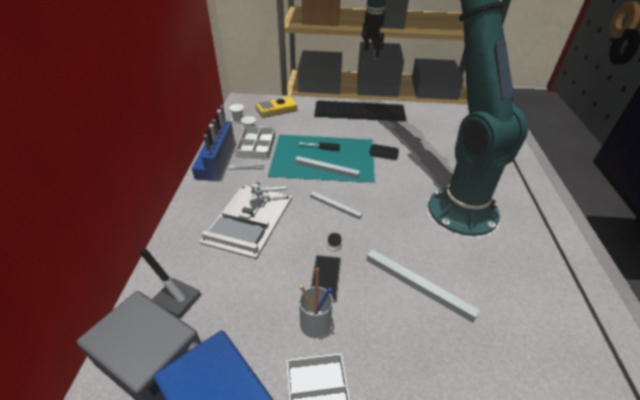

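Three tubes show in the scene picture: A (377,138), bare bench and thickest or longest; B (209,223), on the mat; C (287,206), thin and on the bare bench. B fits as the middle-sized one on the mat. I'll confirm with a crop and measured lengths.

```bash
python3 - <<'E'
from h import *
im=cv2.imread("pics/scene0.png"); d=np.load("scene0.npy"); cm=cam("scene"); P=cloud(cm,d)
for nm,(x0,y0,x1,y1) in dict(A=(340,90,415,175),B=(180,175,235,272),C=(265,165,315,235)).items():
    h=P[y0:y1,x0:x1,2]; g=im[y0:y1,x0:x1].astype(int); 
    m=((h>0.008)&(h<0.04)).astype(np.uint8)
    n,l,s,_=cv2.connectedComponentsWithStats(m); k=1+np.argmax(s[1:,4]); p=P[y0:y1,x0:x1][l==k]
    (c,wh,a)=cv2.minAreaRect(p[:,:2].astype(np.float32)); q=p[:,:2]-p[:,:2].mean(0); w,V=np.linalg.eigh(q.T@q)
    t=q@V[:,1]
    print(nm,np.round(c,3),np.round(wh,3),"dir",np.degrees(np.arctan2(*V[::-1,1])).round(1),"len",np.ptp(t).round(3),"ztop",np.percentile(p[:,2],[50,90]).round(3))
a=cv2.resize(im[165:275,180:290],(590,590),interpolation=cv2.INTER_CUBIC)[:, :390]
b=cv2.resize(im[225:335,270:350],(400,550),interpolation=cv2.INTER_CUBIC)
o=np.zeros((590,795,3),np.uint8); o[:590,:390]=a; o[:550,395:795]=b; cv2.imwrite("pics/crop1.png",o)
# handle points high
sub=P[225:335,270:350]; m=(sub[...,2]>0.046)&(sub[...,2]<0.1)
vv,uu=np.where(m); print(len(vv))
for v,u in list(zip(vv,uu))[::6]: print(u+270,v+225,sub[v,u].round(3),end=' | ')
E
```

```text
A [0.179 0.311] [0.027 0.317] dir 145.4 len 0.317 ztop [0.026 0.028]
B [ 0.452 -0.181] [0.023 0.244] dir 163.8 len 0.244 ztop [0.022 0.024]
C [0.412 0.015] [0.017 0.189] dir 150.6 len 0.189 ztop [0.016 0.018]
400
289 238 [ 0.571 -0.004  0.059] | 291 239 [ 0.575 -0.     0.059] | 292 240 [0.578 0.002 0.06 ] | 292 241 [0.582 0.001 0.062] | 292 242 [0.583 0.001 0.059] | 292 243 [0.586 0.001 0.06 ] | 292 244 [0.589 0.    0.06 ] | 292 245 [0.59  0.    0.058] | 292 246 [ 0.593 -0.     0.059] | 292 247 [ 0.595 -0.001  0.058] | 292 248 [ 0.598 -0.001  0.059] | 292 249 [ 0.599 -0.001  0.056] | 292 250 [ 0.601 -0.001  0.055] | 298 250 [0.604 0.011 0.057] | 298 251 [0.608 0.01  0.059] | 298 252 [0.611 0.01  0.06 ] | 298 253 [0.614 0.01  0.06 ] | 298 254 [0.616 0.009 0.06 ] | 298 255 [0.62  0.009 0.062] | 298 256 [0.621 0.009 0.06 ] | 297 257 [0.623 0.006 0.06 ] | 303 257 [0.628 0.018 0.063] | 300 258 [0.632 0.012 0.068] | 296 259 [0.623 0.004 0.053] | 302 259 [0.633 0.015 0.065] | 298 260 [0.635 0.007 0.066] | 304 260 [0.634 0.019 0.061] | 298 261 [0.634 0.007 0.062] | 304 261 [0.632 0.019 0.055
[... 443 characters left out ...]
  0.06 ] | 308 270 [0.659 0.023 0.062] | 302 271 [0.66  0.012 0.063] | 308 271 [0.662 0.023 0.063] | 301 272 [0.66  0.009 0.059] | 307 272 [0.663 0.021 0.062] | 347 272 [0.667 0.1   0.047] | 303 273 [0.663 0.013 0.06 ] | 310 273 [0.666 0.026 0.061] | 300 274 [0.662 0.007 0.057] | 306 274 [0.668 0.018 0.062] | 345 274 [0.671 0.095 0.047] | 303 275 [0.667 0.012 0.059] | 309 275 [0.668 0.024 0.059] | 301 276 [0.665 0.008 0.054] | 307 276 [0.669 0.02  0.057] | 347 276 [0.676 0.098 0.047] | 306 277 [0.671 0.018 0.058] | 346 277 [0.678 0.095 0.047] | 305 278 [0.67  0.016 0.052] | 347 278 [0.68  0.097 0.046] | 308 279 [0.67  0.021 0.047] | 349 280 [0.686 0.1   0.047] | 348 283 [0.692 0.096 0.047] |
```

View pics/crop1.png

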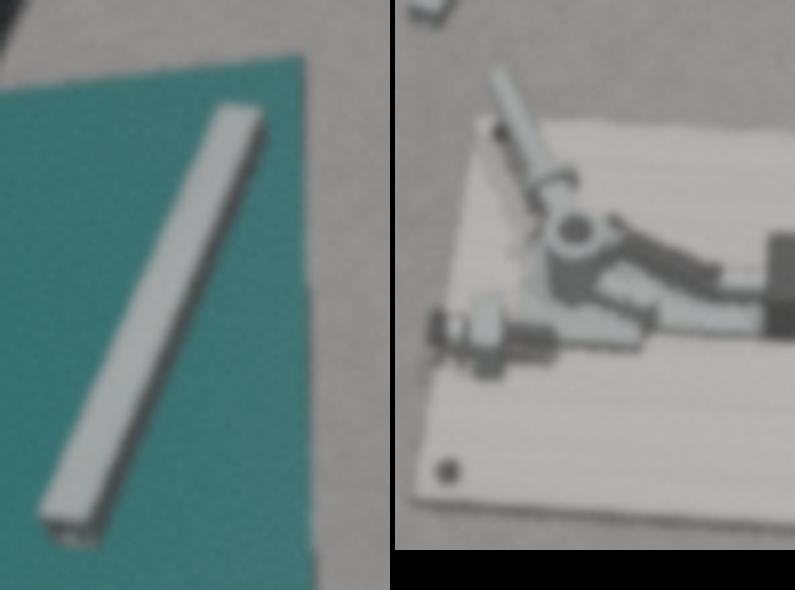

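Picture check: B (209,223 in scene) measures about 244 x 23 mm with its top at 22 mm. It lies on the mat and is the middle size (A is 317 mm, C is 189 mm), so B is the tube. The stub tip shows at about (291,239), the collar at (299,259), and the hub at (306,271). I'm moving over the tube.

play_rows:
  targets: [0,0,0,0.09,-0.1,0.01,-1,0,0,0,0.18,-0.2,0.02,-1,0,0,0,0.28,-0.3,0.03,-1,0,0,0,0.38,-0.4,0.04,-1,0,0,0,0.47,-0.5,0.05,-1,0,0,0,0.56,-0.6,0.06,-1,0,0,0,0.66,-0.7,0.07,-1,0,0,0,0.75,-0.8,0.08,-1,0,0,0,0.85,-0.9,0.09,-1,0,0,0,0.94,-1,0.1,-1]

```text
time_s: 1.7
tcp_pos: [0.3927, -0.3955, 0.2225]
tool_rot: [3.067, 0.679, 0.001]
force: [0.2, 0.2, -0.0]
finger_gap: 0.997
grip_force: 0.0
```

play_rows:
  targets: [0,0,0.013,0.09,-0.1,0.01,-1,0,0,0.026,0.18,-0.19,0.02,-1,0,0,0.039,0.27,-0.28,0.03,-1,0,0,0.052,0.36,-0.37,0.04,-1,0,0,0.065,0.44,-0.46,0.05,-1,0,0,0.078,0.52,-0.55,0.06,-1,0,0,0.091,0.6,-0.64,0.07,-1,0,0,0.104,0.68,-0.73,0.08,-1,0,0,0.114,0.76,-0.81,0.09,-1,0,0,0.114,0.76,-0.81,0.1,-1]

```text
time_s: 2.7
tcp_pos: [0.4631, -0.1822, 0.2024]
tool_rot: [-3.111, 0.43, -0.001]
force: [0.1, 0.3, -0.5]
finger_gap: 1.001
grip_force: 0.0
```

```bash
cat >> h.py <<'E'
def pose():
    o=robot.get_obs(); M=R.from_rotvec(o["tool_rot"]).as_matrix(); return o,o["tcp_pos"],M
def need(p,yaw):
    "turn (share) and shift (share) to have TCP at p, tool x at world yaw deg, z down"
    o,t,M=pose(); a=np.radians(yaw); x=np.array([np.cos(a),np.sin(a),0]); z=np.array([0,0,-1.]); D=np.c_[x,np.cross(z,x),z]
    print("t",round(o["time_s"],2),"pos",t.round(4),"yaw",np.degrees(np.arctan2(M[1,0],M[0,0])).round(2),"zax",M[:,2].round(4),"F",o["force"].round(1),"gap",round(o["finger_gap"],3))
    print("turn",(R.from_matrix(M.T@D).as_rotvec()/2/np.pi).round(4),"shift",(M.T@(np.array(p)-t)/0.2).round(4))
E
python3 - <<'E'
from h import *
o,t,M=pose(); im,d=get_image("wrist"); cv2.imwrite("pics/w1.png",im); cm=cam("wrist",o); P=cloud(cm,d)
m=((P[...,2]>0.014)&(P[...,2]<0.03)&(d>0)&(abs(P[...,0]-.452)<.14)&(abs(P[...,1]+.181)<.06)).astype(np.uint8)
n,l,s,_=cv2.connectedComponentsWithStats(m); k=1+np.argmax(s[1:,4]); p=P[l==k]
p=p[p[:,2]>0.018]
c,wh,a=cv2.minAreaRect(p[:,:2].astype(np.float32)); q=p[:,:2]-p[:,:2].mean(0); w,V=np.linalg.eigh(q.T@q); v=V[:,1]*np.sign(V[0,1])
print(c,wh,np.degrees(np.arctan2(v[1],v[0])),np.median(p[:,2])); print(s[k])
need([c[0]+.01*v[0],c[1]+.01*v[1],0.016],np.degrees(np.arctan2(v[1],v[0])))
E
```

```text
(0.4520527124404907, -0.1822461485862732) (0.020102839916944504, 0.24017105996608734) -16.58436901172922 0.022739210406606564
[ 310   78   22  206 3642]
t 2.75 pos [ 0.4621 -0.1841  0.2021] yaw -15.81 zax [ 2.e-04  3.e-04 -1.e+00] F [ 0.2 -0.5 -0.4] gap 1.0
turn [-0.     -0.      0.0022] shift [-0.001   0.0059  0.9307]
```

View pics/w1.png

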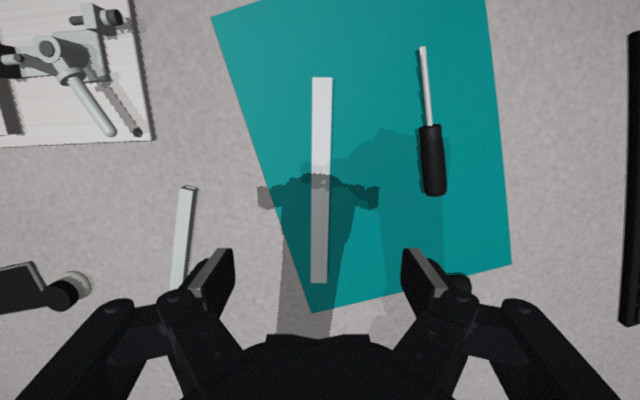

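The wrist picture shows the tube at (320,180), centred and straight, with the screwdriver clear at (430,140). The stub runs from (70,80) to (112,133). Now I'll descend and grip.

play_rows:
  targets: [0,0,0.002,0,0.006,0.12,-1,0,0,0.002,0,0.006,0.24,-1,0,0,0.002,0,0.006,0.36,-1,0,0,0.002,0,0.006,0.48,-1,0,0,0.002,0,0.006,0.6,-1,0,0,0.002,0,0.006,0.7,-1,0,0,0.002,0,0.006,0.8,-1,0,0,0.002,0,0.006,0.88,-1,0,0,0.002,0,0.006,0.92,-1,0,0,0.002,0,0.006,0.93,-1]
  grip_force: 60

```text
time_s: 3.75
tcp_pos: [0.4606, -0.1878, 0.0157]
tool_rot: [3.107, -0.46, -0.002]
force: [0.4, 0.6, -0.7]
finger_gap: 0.996
grip_force: 0.0
```

play_rows:
  targets: [0,0,0,0,0,0,1,0,0,0,0,0,0,1,0,0,0,0,0,0,1,0,0,0,0,0,0,1,0,0,0,0,0,0,1,0,0,0,0,0,0,1,0,0,0,0,0,0,1,0,0,0,0,0,0,1,0,0,0,0,0,0,1,0,0,0,0,0,0,1]
  grip_force: 60

```text
time_s: 4.75
tcp_pos: [0.4616, -0.1863, 0.017]
tool_rot: [-3.108, 0.458, -0.002]
force: [-0.3, 2.3, 5.2]
finger_gap: 0.217
grip_force: 60.0
```

play_rows:
  targets: [0,0,0,0,0,-0.05,1,0,0,0,0,0,-0.15,1,0,0,0,0,0,-0.3,1,0,0,-0.01,-0.04,-0.08,-0.45,1,0,0,-0.025,-0.09,-0.2,-0.55,1,0,0,-0.04,-0.14,-0.34,-0.6,1,0,0,-0.055,-0.19,-0.48,-0.6,1,0,0,-0.07,-0.24,-0.6,-0.6,1,0,0,-0.08,-0.28,-0.69,-0.6,1,0,0,-0.083,-0.29,-0.715,-0.6,1]

```text
time_s: 5.75
tcp_pos: [0.4459, -0.0307, 0.1366]
tool_rot: [-3.119, -0.366, 0.001]
force: [0.0, -0.5, -2.2]
finger_gap: 0.213
grip_force: 59.0
```

```bash
python3 - <<'E'
from h import *
ps=[]
for i in range(4):
    o,t,M=pose(); im,d=get_image("wrist"); ps.append(np.r_[t,o["tool_rot"]])
print(np.round(ps,4))
cv2.imwrite("pics/w2.png",im); np.save("w2.npy",d); cm=cam("wrist",o); P=cloud(cm,d)
# stub: thin bar at top z ~0.060
m=((P[...,2]>0.05)&(P[...,2]<0.066)&(d>0)&(abs(P[...,0]-.62)<.08)&(abs(P[...,1])<.06)).astype(np.uint8)
n,l,s,_=cv2.connectedComponentsWithStats(m); print(s[1:])
p=P[m>0]
for x in np.arange(.56,.7,.006):
    q=p[abs(p[:,0]-x)<.003]
    if len(q): print(x.round(3),q[:,1].min().round(4),q[:,1].max().round(4),np.percentile(q[:,2],[10,90]).round(4),len(q))
# held tube
r=(P-t)@M; mm=(d>0)&(abs(r[...,1])<.03)&(abs(r[...,2])<.03)&(P[...,2]>.1); q=r[mm]
print(mm.sum(), q.min(0),q.max(0))
need([.447,-.032,.059],13.5)
E
```

```text
[[ 4.4590e-01 -3.0700e-02  1.3660e-01 -3.1192e+00 -3.6580e-01  1.4000e-03]
 [ 4.4620e-01 -3.1200e-02  1.3650e-01 -3.1196e+00 -3.6450e-01  8.0000e-04]
 [ 4.4650e-01 -3.2600e-02  1.3650e-01 -3.1209e+00 -3.6000e-01  3.0000e-04]
 [ 4.4680e-01 -3.3600e-02  1.3650e-01  3.1208e+00  3.5660e-01  0.0000e+00]]
[[305   0  18  19 340]]
0.578 -0.0072 0.0048 [0.0579 0.0611] 135
0.584 -0.0066 0.0061 [0.0576 0.0611] 188
0.59 -0.0051 -0.0005 [0.0571 0.0601] 17
16108 [-0.04481266 -0.02498462 -0.02996586] [0.11021345 0.02414367 0.00723049]
t 5.95 pos [ 0.4469 -0.0342  0.1364] yaw 12.97 zax [ 1.e-04 -8.e-04 -1.e+00] F [-0.3 -0.2 -2.1] gap 0.213
turn [ 0.0001  0.     -0.0015] shift [ 0.0031 -0.0108  0.3871]
```

View pics/w2.png

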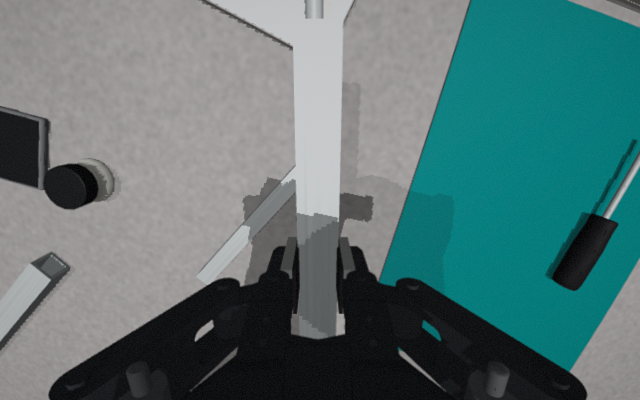

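```bash
python3 - <<'E'
from h import *
# scene0 fit
d=np.load("scene0.npy"); cm=cam("scene"); P=cloud(cm,d)[225:262,280:305].reshape(-1,3)
p=P[(P[:,2]>.054)&(P[:,2]<.064)&(P[:,0]>.572)&(P[:,0]<.622)]
k=np.polyfit(p[:,0],p[:,1],1); print("scene",np.degrees(np.arctan(k[0])),np.polyval(k,[.575,.6,.656]),p[:,0].min())
# w1: image fit of bar
im=cv2.imread("pics/w1.png"); 
o=dict(tcp_pos=np.array([.4621,-.1841,.2021])); a=np.radians(-15.81)
x=np.array([np.cos(a),np.sin(a),0]); z=np.array([0,0,-1.]); o["tool_rot"]=R.from_matrix(np.c_[x,np.cross(z,x),z]).as_rotvec()
cm=cam("wrist",o)
c=cv2.resize(im[20:150,30:160],(780,780),interpolation=cv2.INTER_CUBIC)[:600]; 
for X in np.arange(30,160,10): cv2.line(c,((X-30)*6,0),((X-30)*6,6),(0,0,255),1)
cv2.imwrite("pics/crop2.png",c)
E
```

```text
scene 14.46584372897905 [-0.00293421  0.00351533  0.01796231] 0.572147197078497
```

View pics/crop2.png

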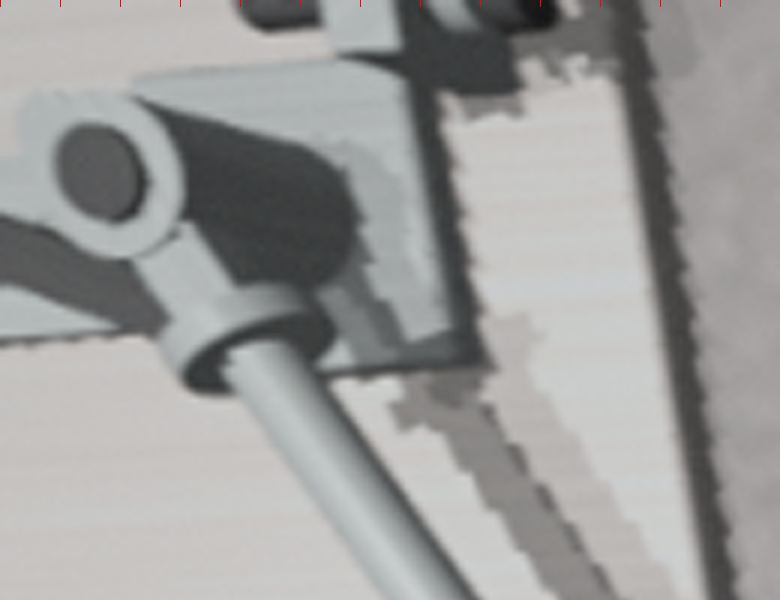

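The crop shows the bare bar running from its collar at about (75,81) to (102,120) in w1 pixels, with the hub at (47,48). I'll project the bar's axis onto z = 54 mm.

```bash
python3 - <<'E'
from h import *
o=dict(tcp_pos=np.array([.4621,-.1841,.2021])); a=np.radians(-15.81)
x=np.array([np.cos(a),np.sin(a),0]); z=np.array([0,0,-1.]); o["tool_rot"]=R.from_matrix(np.c_[x,np.cross(z,x),z]).as_rotvec()
cm=cam("wrist",o); Q=onplane(cm,[[75.5,81.3],[102.3,120],[112,134]],.054); print(Q.round(4))
v=Q[0]-Q[1]; print(np.degrees(np.arctan2(v[1],v[0]))); print(onplane(cm,[[46.7,48.4]],.066))
k=v[1]/v[0]; print(Q[0,1]+k*(np.array([.575,.6,.656])-Q[0,0]))
need([.447,-.032,.059],13.5)
E
```

```text
[[ 0.6257  0.0068  0.054 ]
 [ 0.5856 -0.0023  0.054 ]
 [ 0.5707 -0.0056  0.054 ]]
12.814803010687587
[[0.655069   0.01073004 0.066     ]]
[-0.00475456  0.0009321   0.0136702 ]
t 5.95 pos [ 0.4469 -0.0342  0.1364] yaw 12.97 zax [ 1.e-04 -8.e-04 -1.e+00] F [-0.3 -0.2 -2.1] gap 0.213
turn [ 0.0001  0.     -0.0015] shift [ 0.0031 -0.0108  0.3871]
```

play_rows:
  targets: [0,0,-0.0015,0.002,-0.005,0.06,1,0,0,-0.0015,0.002,-0.005,0.12,1,0,0,-0.0015,0.002,-0.005,0.18,1,0,0,-0.0015,0.002,-0.005,0.24,1,0,0,-0.0015,0.002,-0.005,0.3,1,0,0,-0.0015,0.002,-0.005,0.35,1,0,0,-0.0015,0.002,-0.005,0.38,1,0,0,-0.0015,0.002,-0.005,0.387,1,0,0,-0.0015,0.002,-0.005,0.387,1,0,0,-0.0015,0.002,-0.005,0.387,1]

```text
time_s: 6.95
tcp_pos: [0.4473, -0.0321, 0.0592]
tool_rot: [3.119, 0.372, 0.001]
force: [0.9, -0.9, -2.7]
finger_gap: 0.214
grip_force: 59.1
```

```bash
python3 - <<'E'
from h import *
get_image("side")
o,t,M=pose(); im,d=get_image("wrist"); cv2.imwrite("pics/w3.png",im); cm=cam("wrist",o); P=cloud(cm,d)
r=(P-t)@M; mm=(d>0)&(abs(r[...,1])<.008)&(r[...,0]>.03)&(r[...,0]<.104)&(r[...,2]<0.0)&(r[...,2]>-.015); q=P[mm]; qt=r[mm]
print("tube top z",np.median(q[:,2]),"pitch slope",np.polyfit(qt[:,0],q[:,2],1))
mm=(d>0)&(abs(r[...,1])<.02)&(r[...,0]>.03)&(r[...,0]<.125)&(abs(r[...,2]+.005)<.01); q=r[mm]
print("front x",np.percentile(q[:,0],99.9))
for x in (.04,.06,.08,.1):
    s=q[abs(q[:,0]-x)<.004]; print(x,s[:,1].min().round(4),s[:,1].max().round(4))
p=P[(d>0)&(P[...,2]>.054)&(P[...,2]<.066)&(r[...,0]>.115)&(abs(r[...,1])<.05)]
for x in np.arange(.568,.66,.006):
    s=p[abs(p[:,0]-x)<.003]
    if len(s)>5: print(x.round(3),s[:,1].min().round(4),s[:,1].max().round(4),np.percentile(s[:,2],[50,95]).round(4),len(s))
need([.447,-.0333,.059],13.5)
sc,ds=get_image("scene"); a=cv2.resize(sc[215:295,250:350],(500,400),interpolation=cv2.INTER_CUBIC); b=cv2.resize(im[0:150,220:420],(300,225)); o2=np.zeros((400,800,3),np.uint8); o2[:,:500]=a; o2[:225,500:]=b; cv2.imwrite("pics/c3.png",o2)
E
```

```text
tube top z 0.06497507463414642 pitch slope [-0.00017786  0.0649771 ]
front x 0.10983560817939189
0.04 -0.0091 0.011
0.06 -0.0091 0.011
0.08 -0.0091 0.011
0.1 -0.0091 0.011
t 7.05 pos [ 0.4474 -0.0319  0.0593] yaw 13.64 zax [ 9.e-04  0.e+00 -1.e+00] F [-0.3 -0.1 -2. ] gap 0.216
turn [ 0.     -0.0001  0.0004] shift [-0.0033  0.0062  0.0015]
```

View pics/c3.png

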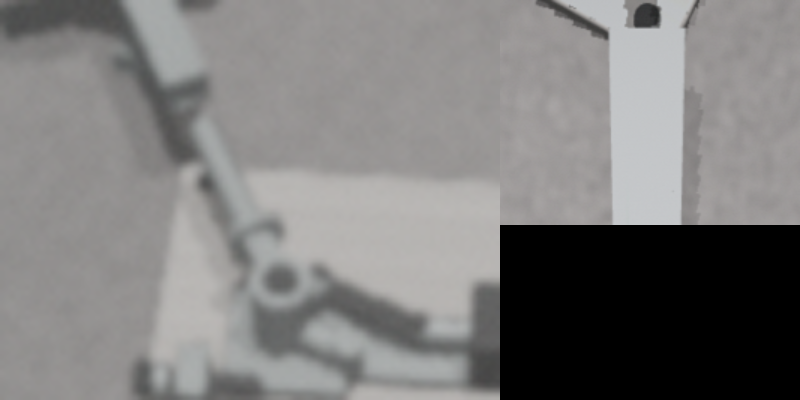

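The scene crop shows the tube end at (190,90) in line with the stub tip at (205,120). The tube is level with its top at 65 mm. I'll slide it on in stages.

play_rows:
  targets: [0,0,0,0.03,0.005,0,1,0,0,0,0.06,0.005,0,1,0,0,0,0.09,0.005,0,1,0,0,0,0.115,0.005,0,1,0,0,0,0.14,0.005,0,1,0,0,0,0.165,0.005,0,1,0,0,0,0.19,0.005,0,1,0,0,0,0.21,0.005,0,1,0,0,0,0.225,0.005,0,1,0,0,0,0.225,0.005,0,1]

```text
time_s: 8.1
tcp_pos: [0.4917, -0.0222, 0.0589]
tool_rot: [3.119, 0.373, 0.001]
force: [0.3, 1.3, -3.3]
finger_gap: 0.217
grip_force: 59.1
```

```bash
python3 - <<'E'
from h import *
im,d=get_image("scene"); need([.525,-.0147,.059],13.5)
o,t,M=pose(); print("Ftool",M.T@o["force"], o["torque"])
P=cloud(cam("scene"),d)[225:275,280:320].reshape(-1,3)
p=P[(P[:,2]>.055)&(P[:,2]<.063)&(P[:,0]>.6)&(P[:,0]<.626)]; print(p.mean(0),len(p))
cv2.imwrite("pics/s4.png",cv2.resize(im[200:300,240:360],(720,600),interpolation=cv2.INTER_CUBIC))
E
```

```text
t 8.15 pos [ 0.4911 -0.0223  0.0589] yaw 13.64 zax [-1.e-04 -0.e+00 -1.e+00] F [-0.7  0.4 -3.2] gap 0.217
turn [-0.      0.      0.0004] shift [ 0.1737  0.003  -0.0007]
Ftool [-0.60328466 -0.57223431  3.19852705] [-0.03368537 -0.04869434 -0.04307042]
[0.61243365 0.00667798 0.05907072] 57
```

View pics/s4.png

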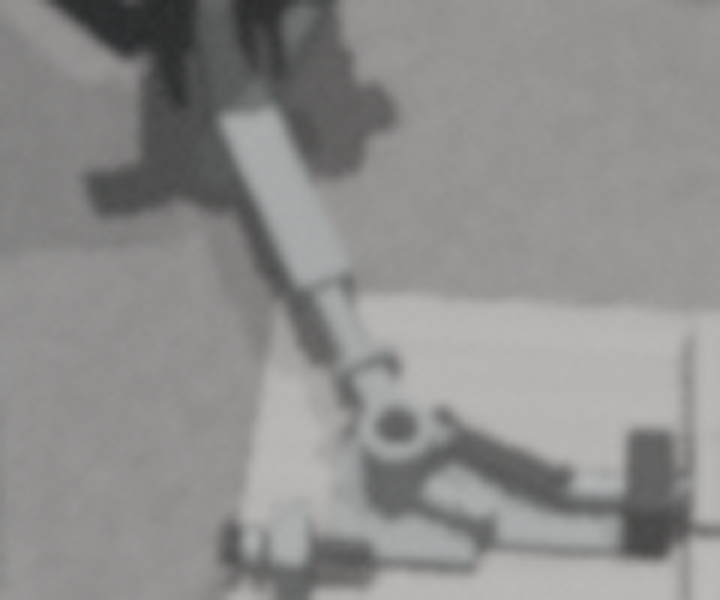

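The tube end at about (325,275) in the crop is over the stub, with no extra force. I'll continue towards the collar at (370,365).

play_rows:
  targets: [0,0,0,0.025,0.002,0,1,0,0,0,0.05,0.002,0,1,0,0,0,0.075,0.002,0,1,0,0,0,0.1,0.002,0,1,0,0,0,0.12,0.002,0,1,0,0,0,0.135,0.002,0,1,0,0,0,0.145,0.002,0,1,0,0,0,0.15,0.002,0,1,0,0,0,0.155,0.002,0,1,0,0,0,0.155,0.002,0,1]

```text
time_s: 9.15
tcp_pos: [0.5212, -0.0154, 0.0589]
tool_rot: [3.119, 0.373, -0.0]
force: [0.9, 0.5, -2.4]
finger_gap: 0.219
grip_force: 59.1
```

play_rows:
  targets: [0,0,0,0.002,0,0,1,0,0,0,0.005,0,0,1,0,0,0,0.007,0,0,1,0,0,0,0.01,0,0,1,0,0,0,0.012,0,0,1,0,0,0,0.015,0,0,1,0,0,0,0.015,0,0,1,0,0,0,0.015,0,0,1,0,0,0,0.015,0,0,1,0,0,0,0.015,0,0,1]

```text
time_s: 10.15
tcp_pos: [0.5234, -0.0149, 0.0588]
tool_rot: [-3.119, -0.373, 0.002]
force: [-2.5, -1.1, -1.6]
finger_gap: 0.216
grip_force: 59.1
```

play_rows:
  targets: [0,0,0,0.002,0,0,1,0,0,0,0.004,0,0,1,0,0,0,0.006,0,0,1,0,0,0,0.008,0,0,1,0,0,0,0.01,0,0,1,0,0,0,0.01,0,0,1,0,0,0,0.01,0,0,1,0,0,0,0.01,0,0,1,0,0,0,0.01,0,0,1,0,0,0,0.01,0,0,1]

```text
time_s: 11.15
tcp_pos: [0.5235, -0.0148, 0.0586]
tool_rot: [-3.119, -0.372, 0.008]
force: [-5.8, -2.0, -0.1]
finger_gap: 0.219
grip_force: 59.3
```

```bash
python3 - <<'E'
from h import *
im,d=get_image("scene"); need([.525,-.0147,.059],13.5); o,t,M=pose(); print("Ftool",M.T@o["force"], o["torque"])
cv2.imwrite("pics/s5.png",cv2.resize(im[220:300,260:350],(675,600),interpolation=cv2.INTER_CUBIC))
E
```

```text
t 11.2 pos [ 0.5235 -0.0148  0.0586] yaw 13.6 zax [-5.e-03 -6.e-04 -1.e+00] F [-6.8 -1.6  0.3] gap 0.218
turn [-0.0001  0.0008  0.0003] shift [ 0.0075  0.0012 -0.0023]
Ftool [-6.98252935 -0.0840233  -0.30308621] [-0.27918798  1.02661452 -0.04607276]
```

View pics/s5.png

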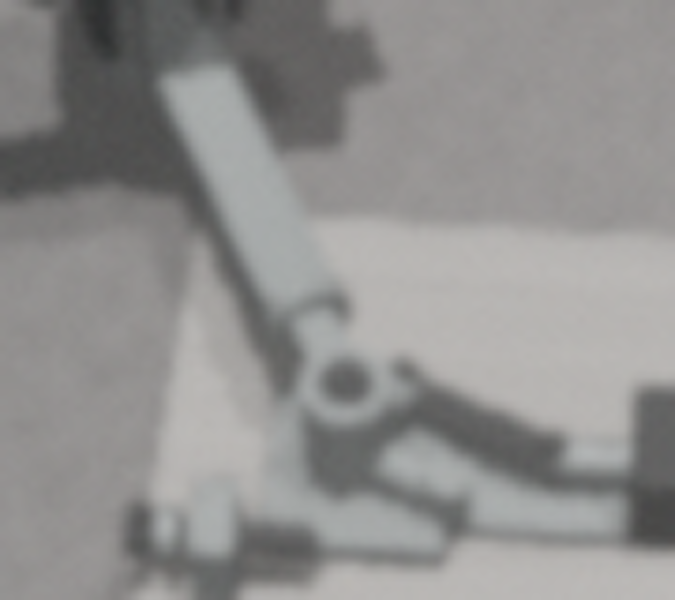

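The crop shows the tube end butted on the collar at about (320,300), with 7 N axial, so it is home. The pivot works out at (0.660, 0.018) with a TCP radius of 140 mm. Swinging now.

play_rows:
  targets: [0,0,0.0048,-0.007,-0.021,0,1,0,0,0.0095,-0.006,-0.042,0,1,0,0,0.0143,-0.005,-0.063,0,1,0,0,0.0191,-0.0025,-0.084,0,1,0,0,0.0239,0,-0.105,0,1,0,0,0.0286,0.004,-0.125,0,1,0,0,0.0334,0.008,-0.146,0,1,0,0,0.0382,0.0125,-0.166,0,1,0,0,0.043,0.018,-0.187,0,1,0,0,0.0477,0.024,-0.207,0,1]

```text
time_s: 12.2
tcp_pos: [0.5192, 0.0265, 0.0586]
tool_rot: [3.139, -0.103, -0.005]
force: [-5.5, -2.7, -0.7]
finger_gap: 0.217
grip_force: 59.3
```

```bash
cat >> h.py <<'E'
def arc(piv=(.6596,.0181)):
    o,t,M=pose(); y=np.degrees(np.arctan2(M[1,0],M[0,0])); F=M.T@o["force"]; w=np.array(piv)-t[:2]
    print("t",round(o["time_s"],2),"pos",t.round(4),"yaw",y.round(2),"R",np.linalg.norm(w).round(4),"bearing",np.degrees(np.arctan2(w[1],w[0])).round(2),"Ftool",F.round(1),"T",(M.T@o["torque"]).round(2),"gap",round(o["finger_gap"],3))
E
python3 -c "
from h import *
arc()"
```

```text
t 12.2 pos [0.5192 0.0265 0.0586] yaw -3.75 R 0.1406 bearing -3.42 Ftool [-5.3  3.1  0.7] T [-0.66 -0.95  0.19] gap 0.217
```

play_rows:
  targets: [0,0,0.0048,-0.005,-0.021,0,1,0,0,0.0095,-0.004,-0.042,0,1,0,0,0.0143,-0.002,-0.063,0,1,0,0,0.0191,0,-0.084,0,1,0,0,0.0239,0.003,-0.105,0,1,0,0,0.0286,0.006,-0.125,0,1,0,0,0.0334,0.01,-0.146,0,1,0,0,0.0382,0.015,-0.166,0,1,0,0,0.043,0.0205,-0.187,0,1,0,0,0.0477,0.026,-0.207,0,1]

```text
time_s: 13.2
tcp_pos: [0.5269, 0.066, 0.0585]
tool_rot: [3.086, -0.568, -0.004]
force: [-5.7, -6.0, -1.1]
finger_gap: 0.219
grip_force: 59.3
```

```bash
python3 -c "
from h import *
arc()"
```

```text
t 13.2 pos [0.5269 0.066  0.0585] yaw -20.85 R 0.141 bearing -19.85 Ftool [-3.2  7.6  1.2] T [-1.72 -0.35 -0.08] gap 0.219
```

play_rows:
  targets: [0,0,0.0032,-0.003,-0.014,0,1,0,0,0.0064,-0.0025,-0.028,0,1,0,0,0.0095,-0.0015,-0.042,0,1,0,0,0.0127,-0.001,-0.056,0,1,0,0,0.0159,0.0005,-0.07,0,1,0,0,0.0191,0.002,-0.084,0,1,0,0,0.0223,0.004,-0.0977,0,1,0,0,0.0255,0.006,-0.1115,0,1,0,0,0.0286,0.0085,-0.125,0,1,0,0,0.0318,0.011,-0.139,0,1]

```text
time_s: 14.2
tcp_pos: [0.539, 0.0912, 0.0585]
tool_rot: [3.014, -0.873, -0.003]
force: [-5.5, -4.6, -0.4]
finger_gap: 0.215
grip_force: 59.4
```

```bash
python3 -c "
from h import *
arc()"
```

```text
t 14.2 pos [0.539  0.0912 0.0585] yaw -32.3 R 0.141 bearing -31.21 Ftool [-2.2  6.9  0.4] T [-1.69 -0.16  0.09] gap 0.215
```

play_rows:
  targets: [0,0,0.0024,0,-0.0105,0,1,0,0,0.0048,0,-0.021,0,1,0,0,0.0072,0.0005,-0.0315,0,1,0,0,0.0095,0.001,-0.042,0,1,0,0,0.0119,0.002,-0.0525,0,1,0,0,0.0143,0.003,-0.063,0,1,0,0,0.0167,0.004,-0.0735,0,1,0,0,0.0191,0.005,-0.084,0,1,0,0,0.0215,0.0065,-0.0945,0,1,0,0,0.0239,0.008,-0.105,0,1]

```text
time_s: 15.2
tcp_pos: [0.5525, 0.1097, 0.0587]
tool_rot: [2.942, -1.098, -0.001]
force: [-3.3, -2.0, -1.8]
finger_gap: 0.221
grip_force: 59.4
```

```bash
python3 -c "
from h import *
arc()"
```

```text
t 15.2 pos [0.5525 0.1097 0.0587] yaw -40.91 R 0.1409 bearing -40.56 Ftool [-1.2  3.7  1.8] T [-0.78 -0.2   0.19] gap 0.221
```

play_rows:
  targets: [0,0,0.0016,0,-0.007,0,1,0,0,0.0032,0,-0.014,0,1,0,0,0.0048,0,-0.021,0,1,0,0,0.0064,0.0005,-0.028,0,1,0,0,0.008,0.001,-0.035,0,1,0,0,0.0095,0.0015,-0.042,0,1,0,0,0.0111,0.002,-0.049,0,1,0,0,0.0127,0.0025,-0.056,0,1,0,0,0.0143,0.003,-0.063,0,1,0,0,0.0159,0.0035,-0.07,0,1]

```text
time_s: 16.2
tcp_pos: [0.5629, 0.1206, 0.059]
tool_rot: [-2.886, 1.241, 0.0]
force: [1.0, 4.1, -1.2]
finger_gap: 0.217
grip_force: 59.4
```

```bash
python3 -c "
from h import *
arc()"
```

```text
t 16.2 pos [0.5629 0.1206 0.059 ] yaw -46.53 R 0.1409 bearing -46.67 Ftool [-2.3 -3.5  1.2] T [ 0.73 -0.39 -0.25] gap 0.217
```

play_rows:
  targets: [0,0,0.001,0,-0.0042,0,1,0,0,0.0019,0,-0.0084,0,1,0,0,0.0029,0,-0.0126,0,1,0,0,0.0038,0,-0.0168,0,1,0,0,0.0048,0,-0.021,0,1,0,0,0.0057,0.0005,-0.0252,0,1,0,0,0.0067,0.0005,-0.0294,0,1,0,0,0.0076,0.001,-0.0336,0,1,0,0,0.0086,0.001,-0.0378,0,1,0,0,0.0095,0.0013,-0.042,0,1]

```text
time_s: 17.2
tcp_pos: [0.569, 0.1258, 0.0588]
tool_rot: [2.847, -1.326, -0.0]
force: [-0.5, -0.6, -2.9]
finger_gap: 0.216
grip_force: 59.3
```

```bash
python3 -c "
from h import *
arc()"
```

```text
t 17.2 pos [0.569  0.1258 0.0588] yaw -49.96 R 0.1407 bearing -49.91 Ftool [0.1 0.8 2.9] T [-0.16 -0.06  0.04] gap 0.216
```

play_rows:
  targets: [0,0,0.0008,0,-0.0035,0,1,0,0,0.0016,0,-0.007,0,1,0,0,0.0016,0,-0.007,0,1,0,0,0.0016,0,-0.007,0,1,0,0,0.0016,0,-0.007,0,1,0,0,0.0016,0,-0.007,0,1,0,0,0.0016,0,-0.007,0,1,0,0,0.0016,0,-0.007,0,1,0,0,0.0016,0,-0.007,0,1,0,0,0.0016,0,-0.007,0,1]

```text
time_s: 18.2
tcp_pos: [0.57, 0.1267, 0.0588]
tool_rot: [2.841, -1.34, -0.0]
force: [-1.6, -1.8, -3.2]
finger_gap: 0.218
grip_force: 59.3
```

```bash
python3 - <<'E'
from h import *
arc(); im,d=get_image("scene"); arc()
cv2.imwrite("pics/s6.png",cv2.resize(im[220:310,260:360],(660,594),interpolation=cv2.INTER_CUBIC))
E
```

```text
t 18.2 pos [0.57   0.1267 0.0588] yaw -50.5 R 0.1408 bearing -50.46 Ftool [0.4 2.4 3.2] T [-0.59  0.06  0.09] gap 0.218
t 18.25 pos [0.57   0.1267 0.0588] yaw -50.51 R 0.1408 bearing -50.46 Ftool [0.2 2.7 3.2] T [-0.57  0.13  0.16] gap 0.217
```

View pics/s6.png

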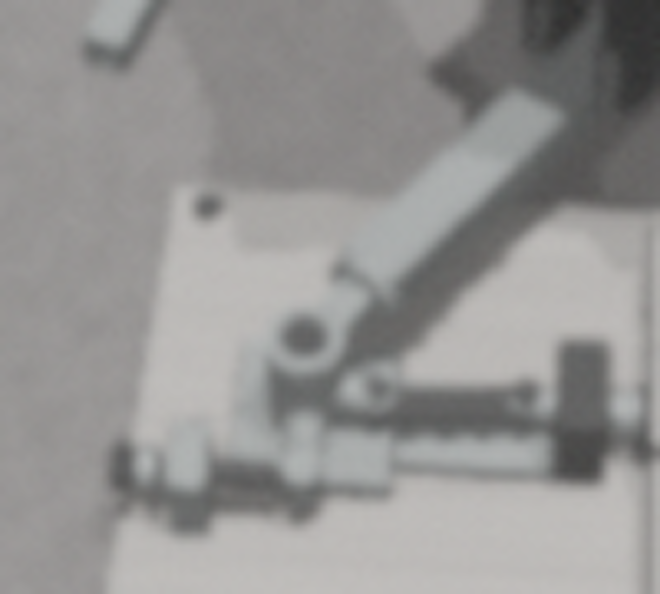

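The crop shows the lug at (300,460) on the screw tip at about (270,475). Contact force is rising gently (2.5 N), so the handle is on its stop. I'll ease off and draw the tube straight off.

play_rows:
  targets: [0,0,-0.0006,0,0.003,0,1,0,0,-0.0006,-0.01,0.003,0,1,0,0,-0.0006,-0.04,0.003,0,1,0,0,-0.0006,-0.08,0.003,0,1,0,0,-0.0006,-0.13,0.003,0,1,0,0,-0.0006,-0.18,0.003,0,1,0,0,-0.0006,-0.23,0.003,0,1,0,0,-0.0006,-0.28,0.003,0,1,0,0,-0.0006,-0.33,0.003,0,1,0,0,-0.0006,-0.36,0.003,0,1]

```text
time_s: 19.25
tcp_pos: [0.5234, 0.1847, 0.059]
tool_rot: [-2.845, 1.329, 0.001]
force: [-0.5, -0.1, -3.7]
finger_gap: 0.216
grip_force: 59.3
```

```bash
python3 - <<'E'
from h import *
im,d=get_image("scene"); arc(); cm=cam("scene"); P=cloud(cm,d)[230:275,290:345].reshape(-1,3)
p=P[(P[:,2]>.052)&(P[:,2]<.063)]; w=p[:,:2]-[.6596,.0181]; u=np.array([-.636,.772]); s=w@u; n=w@[.772,.636]
for a in np.arange(.03,.17,.01):
    q=(abs(s-a)<.005)&(abs(n)<.02); print(a.round(2),q.sum(),n[q].mean().round(4) if q.any() else '',np.ptp(n[q]).round(4) if q.any() else '')
E
```

```text
t 19.3 pos [0.5227 0.1853 0.0588] yaw -50.04 R 0.2161 bearing -50.69 Ftool [-0.6  0.4  2.7] T [-0.06 -0.04 -0.01] gap 0.217
0.03 29 0.0022 0.0216
0.04 25 0.0004 0.0103
0.05 26 -0.0004 0.0098
0.06 24 -0.0004 0.01
0.07 25 -0.0004 0.0098
0.08 22 -0.0009 0.0094
0.09 13 -0.0007 0.0096
0.1 1 -0.0079 0.0
0.11 15 -0.0002 0.0209
0.12 5 -0.0027 0.0099
0.13 0  
0.14 0  
0.15 0  
0.16 0  
0.17 0
```

The tube is off and the handle has stayed locked. I'm lifting and carrying it back to the mat.

play_rows:
  targets: [0,0,0,-0.02,0,-0.05,1,0,0,0,-0.02,0,-0.18,1,0,0,0,-0.02,0,-0.32,1,0,0,0,0.03,0.05,-0.4,1,0,0,0,0.12,0.14,-0.4,1,0,0,0,0.22,0.26,-0.4,1,0,0,0,0.33,0.39,-0.4,1,0,0,0,0.43,0.51,-0.4,1,0,0,0,0.52,0.61,-0.4,1,0,0,0,0.6,0.7,-0.4,1]

```text
time_s: 20.3
tcp_pos: [0.4921, -0.0028, 0.1394]
tool_rot: [2.842, -1.338, 0.001]
force: [0.3, -0.5, -2.7]
finger_gap: 0.215
grip_force: 59.4
```

```bash
python3 -c "
from h import *
get_image('side');get_image('side');get_image('side')
need([.462,-.186,.14],-16.6)"
```

```text
t 20.45 pos [ 0.4921 -0.003   0.1395] yaw -50.6 zax [ 2.e-04 -1.e-03 -1.e+00] F [ 0.3  1.2 -3.1] gap 0.218
turn [ 0.0001 -0.0001 -0.0944] shift [ 0.6114  0.6971 -0.0018]
```

play_rows:
  targets: [0,0,-0.011,0.05,0.06,0,1,0,0,-0.023,0.14,0.16,0,1,0,0,-0.036,0.23,0.27,0,1,0,0,-0.049,0.32,0.37,0,1,0,0,-0.062,0.41,0.47,0,1,0,0,-0.075,0.5,0.57,0,1,0,0,-0.087,0.57,0.65,0,1,0,0,-0.094,0.61,0.697,0,1,0,0,-0.094,0.61,0.697,0,1,0,0,-0.094,0.61,0.697,0,1]

```text
time_s: 21.45
tcp_pos: [0.4638, -0.182, 0.139]
tool_rot: [-3.109, 0.45, 0.0]
force: [0.3, 0.2, -2.5]
finger_gap: 0.219
grip_force: 59.3
```

```bash
python3 -c "
from h import *
need([.462,-.186,.017],-16.6)"
```

```text
t 21.45 pos [ 0.4638 -0.182   0.139 ] yaw -16.47 zax [ 0.e+00  6.e-04 -1.e+00] F [ 0.3  0.2 -2.5] gap 0.219
turn [-0.0001  0.      0.0004] shift [-0.003   0.0223  0.6098]
```

play_rows:
  targets: [0,0,0,0,0,0.08,1,0,0,0,0,0,0.18,1,0,0,0,0,0,0.28,1,0,0,0,0,0,0.38,1,0,0,0,0,0,0.46,1,0,0,0,0,0,0.53,1,0,0,0,0,0,0.57,1,0,0,0,0,0,0.595,1,0,0,0,0,0,0.603,1,0,0,0,0,0,0.608,1]

```text
time_s: 22.45
tcp_pos: [0.4641, -0.1824, 0.0175]
tool_rot: [3.109, -0.448, 0.001]
force: [0.3, -0.1, -2.5]
finger_gap: 0.219
grip_force: 59.4
```

play_rows:
  targets: [0,0,0,0,0,0.002,1,0,0,0,0,0,0.004,1,0,0,0,0,0,0.004,1,0,0,0,0,0,0.004,1,0,0,0,0,0,0.004,1,0,0,0,0,0,0.004,1,0,0,0,0,0,0.004,1,0,0,0,0,0,0.004,1,0,0,0,0,0,0.004,1,0,0,0,0,0,0.004,1]

```text
time_s: 23.45
tcp_pos: [0.464, -0.1827, 0.0171]
tool_rot: [3.109, -0.449, 0.001]
force: [-0.5, 0.9, 5.5]
finger_gap: 0.215
grip_force: 60.4
```

The tube has touched down with 5.5 N upward. I'll release it and rise straight up.

play_rows:
  targets: [0,0,0,0,0,0,-1,0,0,0,0,0,0,-1,0,0,0,0,0,0,-1,0,0,0,0,0,0,-1,0,0,0,0,0,0,-1,0,0,0,0,0,0,-1,0,0,0,0,0,0,-1,0,0,0,0,0,-0.03,-1,0,0,0,0,0,-0.08,-1,0,0,0,0,0,-0.15,-1]

```text
time_s: 24.45
tcp_pos: [0.4634, -0.1826, 0.0471]
tool_rot: [-3.109, 0.449, 0.001]
force: [-0.4, -1.0, 0.5]
finger_gap: 0.998
grip_force: 0.0
```

play_rows:
  targets: [0,0,0,0,0,-0.1,-1,0,0,0,0,0,-0.2,-1,0,0,0,0,0,-0.3,-1,0,0,0,0,0,-0.4,-1,0,0,0,0,0,-0.5,-1,0,0,0,0,0,-0.6,-1,0,0,0,0,0,-0.7,-1,0,0,0,0,0,-0.75,-1,0,0,0,0,0,-0.75,-1,0,0,0,0,0,-0.75,-1]

```text
time_s: 25.45
tcp_pos: [0.4634, -0.1823, 0.1964]
tool_rot: [-3.109, 0.449, 0.0]
force: [0.3, -0.2, 0.0]
finger_gap: 1.002
grip_force: 0.0
```

```bash
python3 - <<'E'
from h import *
o,t,M=pose(); im,d=get_image("wrist"); cm=cam("wrist",o); P=cloud(cm,d); print(t,o["finger_gap"])
p=P[(P[...,2]>.014)&(P[...,2]<.04)&(d>0)&(abs(P[...,0]-.452)<.14)&(abs(P[...,1]+.181)<.06)]
print(cv2.minAreaRect(p[:,:2].astype(np.float32)),np.percentile(p[:,2],[1,50,99]),np.polyfit(p[:,0],p[:,2],1))
s,ds=get_image("scene"); P=cloud(cam("scene"),ds)[230:275,290:345].reshape(-1,3); p=P[(P[:,2]>.052)&(P[:,2]<.063)]
w=p[:,:2]-[.6596,.0181]; u=np.array([-.636,.772]); a=w@u; n=w@[.772,.636]; q=(a>.035)&(a<.1)&(abs(n)<.03); print("stub",np.polyfit(a[q],n[q],1),q.sum())
E
```

```text
[ 0.46336672 -0.18233659  0.19637246] 1.002457864377136
((0.454892635345459, -0.18121211230754852), (0.020050182938575745, 0.237753763794899), 73.58186340332031) [0.02111734 0.02275018 0.0243971 ] [-0.00065819  0.02305697]
stub [-0.02290012  0.00096836] 133
```

The tube lies flat on the mat at (0.455, -0.181), the clamp is still locked, and the gripper is clear.

```bash
python3 -c "
from h import *
print(robot.finish_job())"
```

```text
the job is handed in; nothing more can be done
None
```

I handed the job in at about 25 s: by my last camera check the clamp is locked on its stop screw and the tube lies flat on the mat, but the hand-in returned no verdict.

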